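# Thread the rolling pin out of its hooded tray

## Robot

A 6-joint arm with a two-finger parallel gripper is mounted at the origin on the work surface. World frame = base frame: x ahead of the robot, y to its left, z up, the work surface at z = 0. Lengths are in m, angles in degrees, forces in N, time in s.
With the tool pointing down it reaches from about 0.325 to 0.85 m from the base axis. Payload 15.5 kg.
Tool frame: the origin (TCP) lies midway between the tips of the shut fingers; the grasp point (between the pads) lies 19 mm behind it; z points along the fingers, y is the line along which they close (so a half turn about z gives the same grasp; the last joint's range is limited). The gripper opens to 91 mm and grips with 3 to 60 N. Pads are 32 mm wide; open, the fingers measure 118 mm over their backs; the gripper's body (76 mm by 178 mm) begins 60 mm behind the grasp point.
Start: joints at [-81.217, 28.281, 77.091, -0, 74.628, -5.472], TCP at [0.154, -0.606, 0.214] pointing down, gripper open.
Joint ranges: [-166.48, 166.48], [-47.26, 123.95], [12.59, 153.08], [-70.14, 250.14], [6.76, 159.57], [-176.63, 176.63]. Speed limits (degrees/s): [108.29, 108.29, 147.25, 172.46, 172.46, 172.46].

## Interface

Orientations are given as a 3x3 rotation matrix whose columns are the frame's x, y, z axes.
In Python, from bench import ctrl gives the robot as it stands. The module is installed in compiled form; this text tells all that it offers. Calls block until the motion is done:
- ctrl.goto(position, orientation): joint-space move of the TCP to a pose.
- ctrl.move_l(position, vel=0.15, ori=None, contact_N=None): straight line of the TCP; ori=None keeps the orientation; vel is the mean speed in m/s. With contact_N (N) it stops when the force on the tool has changed by that much, and returns True; else False.
- ctrl.movej(angles): joint-space move.
- ctrl.command_gripper(opening): opening from 0.0 (shut) to 1.0 (fully open); the grip force is fixed at half the most; returns when the fingers have stopped.
- ctrl.sleep(seconds).
- ctrl.ik(position, orientation): joint angles nearest the present ones, or None.
- ctrl.read_camera(name): name is "side" or "top" or "wrist"; returns the picture (384x512x3 uint8, blue, green, red); there is no depth.
- ctrl.camera_params(name): a dict with "fx", "fy", "cx", "cy" (pixels), "pose" (4x4, takes a point from camera to world coordinates); the wrist camera has in their place "T_tool_cam" (4x4, takes a point from camera to tool coordinates, whose origin is the TCP and whose axes are the flange's). Camera axes: x right, y up, looking along -z (the intrinsics and any distortion apply to the point x, -y, -z); pixel columns grow to the right and rows downward; lengths in m; the calibration is good to about 2 mm. A picture is of the moment at which its call begins: read the wrist's pose just before it. camera_params takes no time and is no camera call.
A pose or a line that the arm cannot do raises ctrl.MotionError and nothing moves.
- ctrl.sign_off(): hands the job in; it is judged then, once.
Readings, each from a call of its own:
- ctrl.current_t(): time.
- ctrl.current_q(): joint angles.
- ctrl.current_dq(): joint speeds.
- ctrl.current_effort(): joint torques, N m.
- ctrl.current_tool_pos(): TCP position.
- ctrl.current_eef_rot(): TCP orientation.
- ctrl.current_contact_force(): force on the tool from outside, world axes, zero at the start.
- ctrl.current_wrist_torque(): the same for the moment, N m.
- ctrl.current_grip_width(): opening from 0.0 (shut) to 1.0 (fully open).
- ctrl.current_grasp_force(): force on a finger pad.
Only numpy, scipy, OpenCV 4.12 (cv2) and the standard library are available. Lean on these libraries where they do the work, as an engineer would, in place of code of your own. Each camera call takes 0.05 s, during which the arm holds its last target. There are 200 camera calls.

## Task

Take the wooden rolling pin out of the fixed blue tray: it is longer than the gap between the two wire-topped hoods, so tilt it, bring one end up through the gap and draw the other end out after it. Finish while still holding the pin in the gripper, about level and still above the middle of the tray, the whole pin at least 8 cm higher than the hoods and touching nothing else. Leave the syrup bottle, the carton and the napkin stack where they stand.

Things in the scene. Friction and masses are not known exactly. Their poses are not given: they have to be found in the camera images.
- tray: fixed blue tray, 412 x 130 mm (x, y). Origin: centre of its underside, on the table. Base plate 6 mm thick. A hood like a short sleeve stands at each end; between their mouths (x = -110 and 110 mm) is a gap 220 mm long, open above and at both sides, only the flat base below. Under each hood two ribs 6 mm high (|y| 15 to 23 mm) flank the pin and stop it rolling
- hood_a (a point): middle of the lower edge of the mouth of the tray's -x hood, on the inner floor (6 mm above the table), axes as the tray's. The hood reaches 90 mm from here towards -x, to a closed end wall; inner width 80 mm, side walls 6 mm. Its top is of round steel wires: underside 75 mm above this point, upper side 81 mm; a cross wire 6 mm thick lies along the mouth's upper edge
- hood_b (a point): the same for the hood at the tray's +x end, which reaches 90 mm from here towards +x
- pin: loose light-wood rolling pin: round rod 280 mm long, 26 mm thick, ends bevelled to 20 mm, dark rings 110 mm either side of its middle; 0.1 to 0.2 kg. Origin: its middle, on its axis; x runs along it. Starts lying on the tray's floor (axis 19 mm above the table) along the tray's x axis on its centre line, up to 20 mm off the tray's middle along x, both ends under the hoods. It may be rolled about its axis
- pin_end_a (a point): centre of the pin's end face at its -x end, on the axis, 140 mm from the middle
- pin_end_b (a point): centre of the pin's end face at its +x end, on the axis, 140 mm from the middle
- syrup: bystander: closed amber syrup bottle, 64 mm in diameter, 190 mm high, standing beside the tray; origin: centre of its underside
- carton: bystander: white and red drink carton, 70 x 70 x 110 mm, standing beside the tray; origin: centre of its underside
- napkins: bystander: stack of paper napkins with a blue band, 110 x 110 x 60 mm, beside the tray; origin: centre of its underside

How it is judged:
By the outcome, as a careful person would: the job done as asked, in the order asked, and still so for the second after the job is handed in, while the arm keeps its last pose, push and grip.
It also fails if it takes over 38 s, if anything falls off the work surface, if the arm or the gripper's body presses on something with over 40 N, if the wrist force passes 120 N, or if a joint passes its speed limit or range.

## Working session

There is one attempt and no reset: what is moved stays moved. The work goes in short steps, each a Python script; the robot and the scene stay as the last script left them, time stands still between calls to the robot, and variables do not carry over. Pictures are saved under pics/ and viewed, at most 10 in all, crops included, and the job is handed in when it is done.

```bash
mkdir -p pics
python3 - <<'E'
from bench import ctrl
import cv2,numpy as np
np.set_printoptions(precision=4,suppress=True)
for n in ("top","side"):
    cv2.imwrite(f"pics/{n}0.png",cv2.resize(ctrl.read_camera(n),(800,600)))
for n in ("top","side","wrist"): print(n,ctrl.camera_params(n))
print(ctrl.current_t(),ctrl.current_eef_rot())
E
```

```text
top {'fx': 347.91562869999507, 'fy': 347.91562869999507, 'cx': 247.83518647000722, 'cy': 192.8673656652093, 'pose': array([[ 0.0079,  0.9971, -0.0756,  0.5232],
       [-1.    ,  0.0076, -0.0044,  0.0673],
       [-0.0038,  0.0756,  0.9971,  0.8635],
       [ 0.    ,  0.    ,  0.    ,  1.    ]])}
side {'fx': 447.56509356220204, 'fy': 447.56509356220204, 'cx': 250.51753948984998, 'cy': 190.38718773191744, 'pose': array([[-0.9848,  0.1072, -0.1365,  0.4465],
       [-0.1728, -0.677 ,  0.7154,  0.8141],
       [-0.0157,  0.7281,  0.6853,  0.7979],
       [ 0.    ,  0.    ,  0.    ,  1.    ]])}
wrist {'fx': 344.8063050880981, 'fy': 344.8063050880981, 'cx': 255.71431798496855, 'cy': 188.12073440117226, 'T_tool_cam': array([[-0.0003,  0.9646,  0.2638,  0.0738],
       [ 1.    ,  0.0001,  0.0009,  0.0001],
       [ 0.0008,  0.2638, -0.9646, -0.1725],
       [ 0.    ,  0.    ,  0.    ,  1.    ]])}
0.1 [[ 0.9692  0.2462 -0.0001]
 [ 0.2462 -0.9692  0.001 ]
 [ 0.0001 -0.001  -1.    ]]
```

View pics/top0.png

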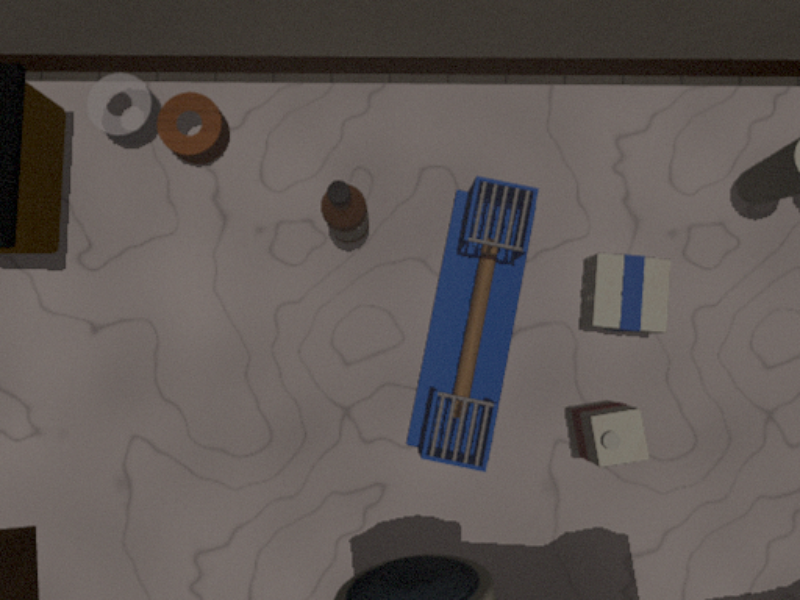

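View pics/side0.png

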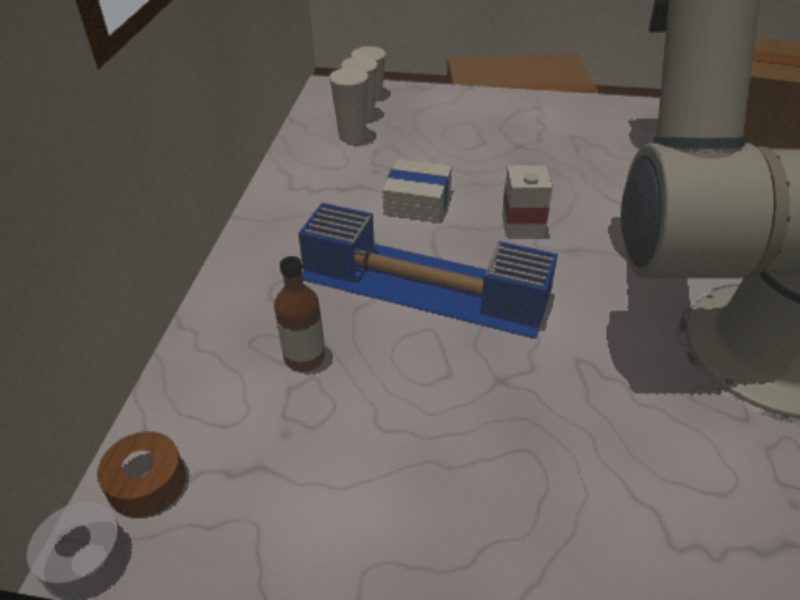

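The top view shows the tray running from about (485,180) to (450,465), with the pin between the hoods: dark ring at (488,250), lower end at (457,410). The side view shows the same layout, and the bystanders stand well clear of the tray. Next I fit the tray pose to the blue silhouette in both cameras and check it with an overlay.

```bash
cat > h.py <<'E'
import numpy as np, cv2
from scipy.optimize import minimize
np.set_printoptions(precision=4,suppress=True)
def proj(P,cp):
    P=np.atleast_2d(P); T=np.linalg.inv(cp["pose"]); c=P@T[:3,:3].T+T[:3,3]
    return np.c_[cp["cx"]+cp["fx"]*c[:,0]/-c[:,2], cp["cy"]-cp["fy"]*c[:,1]/-c[:,2]]
def world(p,L):
    x,y,a=p; L=np.atleast_2d(L); c,s=np.cos(a),np.sin(a)
    return np.c_[x+c*L[:,0]-s*L[:,1], y+s*L[:,0]+c*L[:,1], L[:,2]]
def box(x0,x1,y0,y1,z0,z1): return np.array([[x,y,z] for x in(x0,x1) for y in(y0,y1) for z in(z0,z1)])
PARTS=[box(-.206,.206,-.065,.065,0,.006),box(-.206,-.11,-.046,.046,.006,.087),box(.11,.206,-.046,.046,.006,.087)]
E
python3 - <<'E'
from bench import ctrl
from h import *
S=4
ims={n:ctrl.read_camera(n) for n in("top","side")}; cps={n:ctrl.camera_params(n) for n in ims}
masks={}
for n,im in ims.items():
    b,g,r=[im[...,i].astype(float) for i in range(3)]
    m=((b>1.5*r)&(b>35)).astype(np.uint8)
    k,l,st,_=cv2.connectedComponentsWithStats(m); i=1+np.argmax(st[1:,4]); m=(l==i).astype(np.uint8)
    m=cv2.morphologyEx(m,cv2.MORPH_CLOSE,np.ones((13,13)))
    masks[n]=cv2.resize(m,None,fx=S,fy=S,interpolation=cv2.INTER_NEAREST)
    print(n,st[i])
def cost(p,ns=("top","side")):
    e=0
    for n in ns:
        r=np.zeros_like(masks[n])
        for P in PARTS:
            q=((proj(world(p,P),cps[n])+.5)*S).astype(np.float32)
            cv2.fillConvexPoly(r,cv2.convexHull(q).astype(np.int32),1)
        e+=(r!=masks[n]).sum()/masks[n].sum()
    return e
p0=[.5,0.03,-.18]
for ns in(("top",),("side",),("top","side")):
    best=min((minimize(cost,[.5+dx,dy,a],args=(ns,),method="Nelder-Mead",options=dict(initial_simplex=np.array([[.5+dx,dy,a],[.53+dx,dy,a],[.5+dx,dy+.03,a],[.5+dx,dy,a+.1]]))) for dx in(0,.06) for dy in(0,.04,-.04) for a in(-.18,.0)),key=lambda r:r.fun)
    print(ns,best.x,best.fun)
p=best.x; np.save("tray.npy",p)
im=cv2.resize(ims["top"],None,fx=S,fy=S,interpolation=cv2.INTER_CUBIC)
im=np.clip(im*1.8,0,255).astype(np.uint8)
for P in PARTS:
    q=((proj(world(p,P),cps["top"])+.5)*S).astype(int)
    for i,j in[(0,1),(2,3),(4,5),(6,7),(0,2),(1,3),(4,6),(5,7),(0,4),(1,5),(2,6),(3,7)]: cv2.line(im,q[i].tolist(),q[j].tolist(),(0,255,0),1)
for x in(-.11,.11):   # nominal ring positions for zero offset
    q=((proj(world(p,[[x,-.04,.019],[x,.04,.019]]),cps["top"])+.5)*S).astype(int); cv2.line(im,q[0].tolist(),q[1].tolist(),(0,0,255),1)
c0,r0=255,108
cv2.imwrite("pics/top1.png",cv2.rotate(im[r0*S:(r0+196)*S,c0*S:(c0+96)*S],cv2.ROTATE_90_CLOCKWISE))
E
```

```text
top [ 260  113   84  189 5477]
side [ 191  130  166   86 4407]
('top',) [ 0.5561 -0.0625 -0.1917] 0.3967501447596989
('side',) [ 0.5585 -0.0663 -0.1865] 0.2616441954123621
('top', 'side') [ 0.5569 -0.0632 -0.1924] 0.6762893850432585
```

View pics/top1.png

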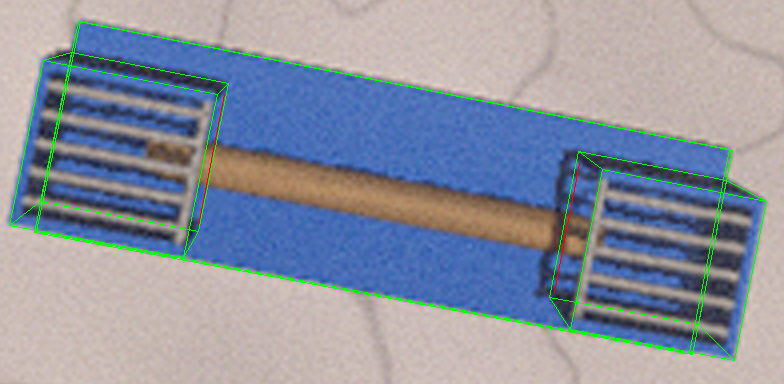

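The overlay matches the tray edges closely: centre (0.557, -0.063), yaw -11°. The pin's -x end shows at about (147,150) in the crop, which puts the pin roughly 10 mm towards the robot. I'll move above the grasp, check with the wrist camera, and check IK for the planned path.

```bash
cat >> h.py <<'E'
tray=np.load("tray.npy")
def tool(px,pz,th,s,h,flip=1):
    """TCP pose for pin middle at (px,pz) in the tray's x-z plane, tilted th deg (+ = b end up)."""
    a=tray[2]; U=np.array([np.cos(a),np.sin(a),0]); Z=np.array([0,0,1.]); t=np.radians(th)
    u=np.cos(t)*U+np.sin(t)*Z; n=-np.sin(t)*U+np.cos(t)*Z
    pos=np.array([tray[0],tray[1],0])+px*U+pz*Z+s*u-h*n
    x=flip*u; z=-n
    return pos,np.c_[x,np.cross(z,x),z]
def plan(off,d):
    """pin-middle way points (px,pz,th) after the grasp; d=+1: b end up, d=-1: a end up."""
    th=20; t=np.radians(th); e=-.188                       # low end, mirrored x
    W=[(d*off,.019+.003,0),(e+.14,.022,0)]
    W.append((e+.14*np.cos(t),.022+.14*np.sin(t),th))       # pivot about the low end
    L=.110; W.append((W[-1][0]+L*np.cos(t),W[-1][1]+L*np.sin(t),th))
    W.append((W[-1][0]-.02,W[-1][1]+.10,th)); W.append((0,.225,0))
    return [(d*x,z,d*a) for x,z,a in W]
E
python3 - <<'E'
from bench import ctrl
from h import *
for f in(1,-1):
  for d in(1,-1):
    q=[ctrl.ik(*tool(x,z,a,.015*d,.0095,f)) for x,z,a in plan(-.01,d)]
    print(f,d,[None if v is None else np.round(v) for v in q])
pos,R=tool(-.01,.16,0,.0,0.0)
ctrl.goto(pos,R); print(ctrl.current_t())
p=ctrl.current_tool_pos();R=ctrl.current_eef_rot(); im=ctrl.read_camera("wrist"); cp=ctrl.camera_params("wrist")
T=np.eye(4);T[:3,:3]=R;T[:3,3]=p; cp["pose"]=T@cp["T_tool_cam"]
S=1.56
im=np.clip(cv2.resize(im,(800,600))*1.6,0,255).astype(np.uint8)
for x in np.arange(-.15,.151,.01):
    q=((proj(world(tray,[[x,-.03,.019],[x,-.02,.019]]),cp)+.5)*800/512).astype(int)
    cv2.line(im,q[0].tolist(),q[1].tolist(),(0,0,255) if abs(abs(x)-.11)<.001 or abs(x)<.001 else (0,255,0),1)
for P in PARTS[1:]:
    q=((proj(world(tray,P),cp)+.5)*800/512).astype(int)
    for i,j in[(0,1),(2,3),(4,5),(6,7),(0,2),(1,3),(4,6),(5,7),(0,4),(1,5),(2,6),(3,7)]: cv2.line(im,q[i].tolist(),q[j].tolist(),(0,255,255),1)
cv2.imwrite("pics/w0.png",im)
E
```

```text
1 1 [array([-13.,  39.,  96.,  -0.,  45.,  88.]), array([-13.,  37., 102.,  -0.,  41.,  88.]), array([-13.,  28., 118.,   3.,  14.,  85.]), array([-13.,  29., 102.,   1.,  29.,  87.]), array([-13.,  19.,  99.,   1.,  42.,  88.]), array([-13.,  24.,  84.,  -0.,  72.,  88.])]
1 -1 [array([-13.,  38., 101.,  -0.,  42.,  88.]), array([-12.,  40.,  92.,  -0.,  48.,  89.]), array([-12.,  46.,  71.,  -0.,  83.,  89.]), array([-12.,  36.,  86.,  -0.,  78.,  89.]), array([-12.,  31.,  78.,  -0.,  92.,  89.]), array([-13.,  22.,  88.,  -0.,  70.,  88.])]
-1 1 [array([-13.,  39.,  96.,  -0.,  45., -92.]), array([-13.,  37., 102.,  -0.,  41., -92.]), array([-13.,  28., 118.,   3.,  14., -95.]), array([-13.,  29., 102.,   1.,  29., -93.]), array([-13.,  19.,  99.,   1.,  42., -92.]), array([-13.,  24.,  84.,  -0.,  72., -92.])]
-1 -1 [array([-13.,  38., 101.,  -0.,  42., -92.]), array([-12.,  40.,  92.,  -0.,  48., -91.]), array([-12.,  46.,  71.,  -0.,  83., -91.]), array([-12.,  36.,  86.,  -0.,  78., -91.]), array([-12.,  31.,  78.,  -0.,  92., -91.]), array([-13.,  22.,  88.,  -0.,  70., -92.])]
2.5917
```

View pics/w0.png

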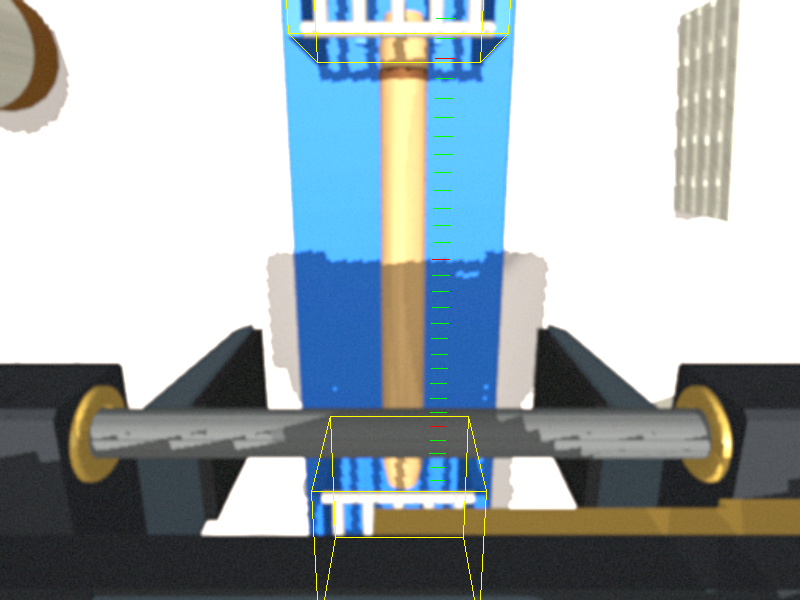

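The wrist view shows the ring at (403,73), just short of the +0.10 m tick. The lower end is at (403,487), near -0.152 m, so the pin is offset about -11 mm and lies on the centre line. Raising the near (a) end suits the arm better, so I'll grasp, push the pin into the far hood and tilt.

Run:
```python
from bench import ctrl
from h import *
off,d,s,h=-.011,-1,-.015,.0095
W=plan(off,d)
pos,R=tool(off,.019,0,s,h)
ctrl.move_l(pos+[0,0,.03],vel=.2,ori=R)
print("contact",ctrl.move_l(pos,vel=.06,contact_N=8),ctrl.current_tool_pos()[2])
ctrl.command_gripper(0.0)
print("grip",ctrl.current_grip_width()*91,ctrl.current_grasp_force(),ctrl.current_t())
p,R=tool(*W[0],s,h); ctrl.move_l(p,vel=.05)
p,R=tool(*W[1],s,h); print("slide contact",ctrl.move_l(p,vel=.06,contact_N=10),ctrl.current_tool_pos()-p)
t0=0
for th in(5,10,15,20):
    t=np.radians(th); p,R=tool(.188-.14*np.cos(t),.022+.14*np.sin(t),-th,s,h)
    c=ctrl.move_l(p,vel=.08,ori=R,contact_N=12); print(th,c,ctrl.current_contact_force())
    if c: break
print(ctrl.current_t(),ctrl.current_grip_width()*91,ctrl.current_grasp_force())
im=ctrl.read_camera("side"); im=cv2.resize(im[90:240,160:390],(800,522),interpolation=cv2.INTER_CUBIC)
cv2.imwrite("pics/s1.png",np.clip(im*1.8,0,255).astype(np.uint8))
```

```text
contact False 0.009368412797178604
grip 25.052846067259953 29.998107464052737 5.0667
slide contact False [-0.0005  0.0001 -0.0001]
5 False [ 0.8844  0.3217 -1.5125]
10 False [ 0.3485 -0.1748 -1.4246]
15 False [ 0.0772 -0.8478 -1.9998]
20 False [-0.1844 -0.4667 -1.8368]
7.7167 25.11643106810919 29.996821777895093
```

View pics/s1.png

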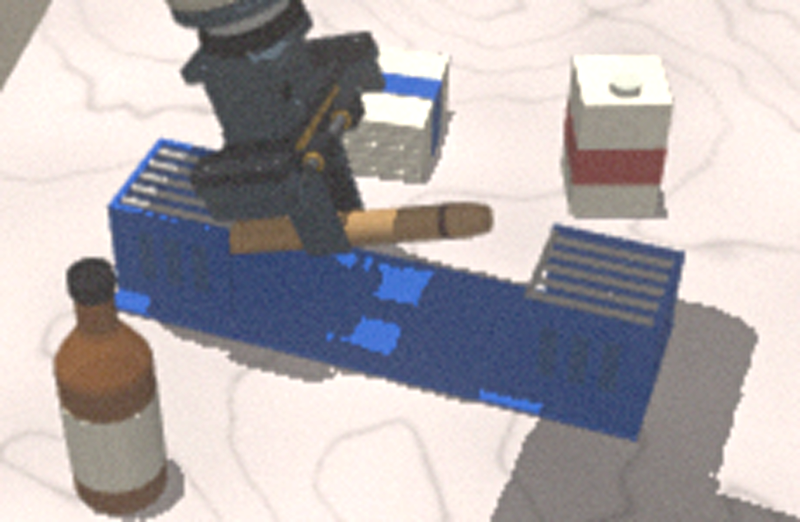

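The pin is held with its near end up at (490,218) and clear of the near hood, and its far end is still inside the far hood. There was no contact. Now I draw it out, raise it and level it.

Run:
```python
from bench import ctrl
from h import *
off,d,s,h=-.011,-1,-.015,.0095
for i,(w,v) in enumerate(zip(plan(off,d)[3:],(.07,.1,.1))):
    p,R=tool(*w,s,h); c=ctrl.move_l(p,vel=v,ori=R,contact_N=12); print(w,c,ctrl.current_contact_force(),ctrl.current_t())
    if c: break
ctrl.sleep(.3)
print(ctrl.current_grip_width()*91,ctrl.current_grasp_force(),ctrl.current_tool_pos())
cp=ctrl.camera_params("side")
print(proj(world(tray,[[-.14,0,.225],[.14,0,.225],[0,0,.225]]),cp)*800/512)
cv2.imwrite("pics/s2.png",np.clip(cv2.resize(ctrl.read_camera("side"),(800,600))*1.6,0,255).astype(np.uint8))
```

```text
(np.float64(-0.04692315519647712), np.float64(0.10750503583141718), -20) False [ 0.067   0.7401 -1.4511] 9.4917
(np.float64(-0.02692315519647712), np.float64(0.2075050358314172), -20) False [-0.4956 -0.3431 -1.5706] 10.6583
(0, 0.225, 0) False [ 0.1956 -0.6141 -1.9332] 11.1583
25.150936951438624 29.996870798058808 [ 0.5423 -0.0604  0.2149]
[[519.5042 188.2461]
 [340.1024 153.1411]
 [426.5194 170.051 ]]
```

View pics/s2.png

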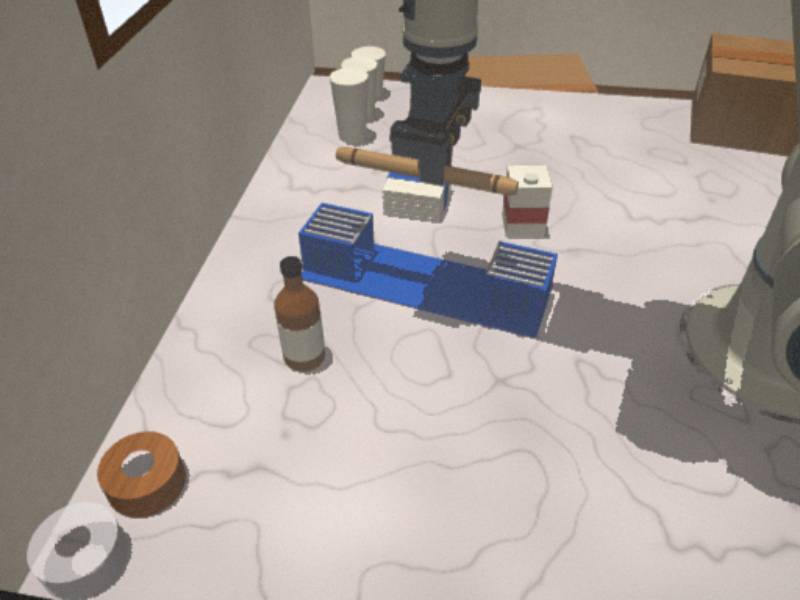

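The pin's ends are at (517,187) and (339,154), against predicted (519,188) and (340,153). So it is level at z ≈ 0.225 m, over the tray's middle and touching nothing. The bystanders have not moved.

```bash
python3 -c "
from bench import ctrl
print(ctrl.sign_off())"
```

```text
the job is handed in; nothing more can be done
None
```

The pin is out of the tray and still in the gripper, level over the tray's middle with its underside about 12 cm above the hoods; nothing else moved, and I handed the job in at about 11.5 s.

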